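# Lock the kitchen scale's battery cover with the coin key

## Task

The white kitchen scale lies upside down, its slotted round battery cover not yet locked. Take the blue-handled flat key from its stand in the wooden tray, set the blade in the slot of the white scale's cover and turn it clockwise a quarter turn to the stop, where it is locked; then put the key back in the wooden tray (standing in its stand or lying in the tray, as you like). The red round timer has a similar cover: it is not the one to lock.

Things in the scene. Friction and masses are not known exactly. Their poses are not given: they have to be found in the camera images.
- coin_key: Loose key, 60 g, 72 mm high, upright in the tray's stand. Steel blade, the lower 28 mm: 30 mm wide (its y), 5 thick (x). Blue handle from 28 to 72 mm up: 24 wide (y), 12 thick (x); grip it across the 12 mm, 50 mm up. Thin collar 16 x 28 at 26 to 30 mm. Origin: middle of the blade's lower edge, z up to the handle. Half a turn about z changes nothing.
- scale_slot (a point): Centre of the slot's floor, 12 mm above the worktop, in the grey cover (66 mm across, top at 27 mm) in the middle of the upturned white scale (140 x 190 x 26 mm plus 4 mm rubber feet; fixed). Slot 10 x 42 mm, straight for the lower 8 mm, then flared to 24 x 48 at the top. Frame turns with the cover: x along the slot to its white dot, z up. Blade is in when within 10 mm of the floor.
- scale_catch (a joint): Turn of the white scale's cover, rad, growing clockwise from above: 0 open (white dot by the red dot), 1.571 locked, at a firm stop (white dot by the green dot). Starts at 0.05 to 0.3. Stiff (0.06 N m), stays where left. The blade has some 0.17 rad of play in the slot, so turn the key that much further. The red round timer nearby (116 x 26 mm, black cover) is another gadget.
- key_tray: Wooden tray, fixed on the draining board (7 mm above the worktop): 180 (its x) x 110 (y) x 22 mm high, walls and floor 4 mm. Origin: centre of its underside, z up. The key's stand is centred at x = -52 mm: block 27 (x) x 56 (y), 24 high, with a slot 7 x 33 (long side along y) down to the tray's floor. From x = -35 to +86 the tray is empty: a key let go low there tips over and lies in it.
Mind the look-alikes: they are no part of the job. There is more than one size of the coin_key; the one meant has the size given above.

How it is judged (in metres and radians):
On the way, in this order (a step that is already met when the one before it is completed fails the run):
1. the key's blade is in the slot of the white scale's cover (horizontal distance between coin_key and scale_slot below 0.014 m and z of coin_key in the frame of scale_slot below 0.01 m), for 0.2 s.
2. the cover is turned to locked (1.3 rad or more) with the blade in its slot (all of step 1 and value of joint scale_catch above 1.3 rad), for 0.2 s.
At the end, for the whole second after the job is handed in: The scale's cover is turned to 1.3 rad or more (within about 15 degrees of its locked stop), and the key is at rest in the wooden tray: its blade's lower edge within the tray's outline (180 x 110 mm) and less than 35 mm above the tray's underside (value of joint scale_catch above 1.3 rad and x of coin_key in the frame of key_tray between -0.09 and 0.09 m and y of coin_key in the frame of key_tray between -0.055 and 0.055 m and z of coin_key in the frame of key_tray below 0.035 m and linear speed of coin_key below 0.03 m/s); the robot touches nothing.
It also fails if it takes over 51 s, if anything falls off the work surface, if the arm or the gripper's body presses on something with over 40 N, if the wrist force passes 120 N, or if a joint passes its speed limit or range.

## Robot

A 6-joint arm with a two-finger parallel gripper is mounted at the origin on a cart in front of the work surface, level with it; the furniture and walls round the work are solid. World frame = base frame: x ahead of the robot, y to its left, z up, the work surface at z = 0. Lengths are in mm, angles in rad, forces in N, time in s.
With the tool pointing down it reaches from about 250 to 775 mm from the base axis. Payload 4 kg.
Tool frame: the origin (TCP) lies midway between the tips of the shut fingers; the grasp point (between the pads) lies 19 mm behind it; z points along the fingers, y is the line along which they close (so a half turn about z gives the same grasp; the last joint's range is limited). The gripper opens to 85 mm and grips with 20 to 120 N. Pads are 22 mm wide; open, the fingers measure 114 mm over their backs; the gripper's body (76 mm by 85 mm) begins 54 mm behind the grasp point. The pads swing forward as they close: fully open they stand 13 mm farther back than shut.
Start: joints at [-1.352, 0.087, 1.371, -0, 1.684, -0.103], TCP at [173.948, -521.785, 231.341] pointing down, gripper open.
Joint ranges: [-3.1, 3.1], [-0.76, 2.03], [0.27, 2.55], [-1.08, 4.22], [0.17, 2.65], [-2.57, 2.57]. Speed limits (rad/s): [2.79, 2.79, 3.14, 3.14, 3.14, 3.14].

## Interface

Orientations are given as a rotation vector (axis times angle).
In Python, from plant import ctrl gives the robot as it stands. Calls block until the motion is done:
- ctrl.goto(position, orientation): joint-space move of the TCP to a pose.
- ctrl.line_to(position, rot=None, max_speed=150): straight line of the TCP; rot=None keeps the orientation; max_speed is the mean speed in mm/s.
- ctrl.goto_joints(angles): joint-space move.
- ctrl.move_gripper(opening, effort=None): opening from 0.0 (shut) to 1.0 (fully open); effort is the grip in N (None keeps the last); returns when the fingers have stopped.
- ctrl.dwell(seconds).
- ctrl.solve_ik(position, orientation): joint angles nearest the present ones, or None.
- ctrl.get_image(name): name is "scene" or "top"; returns a dict with "image" (400x640x3 uint8, red, green, blue), "vfov" (degrees; the focal length in pixels is half the picture's height over the tangent of half this angle, whatever the lens; pixels are square), "cx", "cy" (the principal point, pixels), "R" (3x3) and "t" (3): a world point X has camera coordinates R X + t. Camera axes: x right, y down, z forward; pixel columns grow to the right and rows downward; lengths in mm; the calibration is good to about 2 mm. A picture is of the moment at which its call begins. There is no depth.
A pose or a line that the arm cannot do raises ctrl.Unreachable and nothing moves.
- ctrl.close_job(): hands the job in; it is judged then, once.
Readings, each from a call of its own:
- ctrl.get_clock(): time.
- ctrl.get_joint_positions(): joint angles.
- ctrl.get_qd(): joint speeds.
- ctrl.get_effort(): joint torques, N m.
- ctrl.get_eef_pos(): TCP position.
- ctrl.get_ee_rot(): TCP orientation.
- ctrl.get_ft_force(): force on the tool from outside, world axes, zero at the start.
- ctrl.get_wrist_torque(): the same for the moment, N m.
- ctrl.get_width(): opening from 0.0 (shut) to 1.0 (fully open).
- ctrl.get_finger_force(): force on a finger pad.
Only numpy, scipy, OpenCV 4.12 (cv2) and the standard library are available. Lean on these libraries where they do the work, as an engineer would, in place of code of your own. Each camera call takes 0.05 s, during which the arm holds its last target. There are 200 camera calls.

## Working session

There is one attempt and no reset: what is moved stays moved. The work goes in short steps, each a Python script; the robot and the scene stay as the last script left them, time stands still between calls to the robot, and variables do not carry over. Pictures are saved under pics/ and viewed, at most 10 in all, crops included, and the job is handed in when it is done.

```bash
mkdir -p pics; ls; python3 - <<'E'
from plant import ctrl
import cv2,pickle
for n in("scene","top"):
    d=ctrl.get_image(n);pickle.dump(d,open(n+'0.pkl','wb'))
    cv2.imwrite(f'pics/{n}0.png',d["image"][:,:,::-1]);print(n,d["vfov"],d["cx"],d["cy"],d["R"],d["t"], [k for k in d])
print(ctrl.get_clock(),ctrl.get_ee_rot())
E
```

```text
pics
scene 42.44567250976712 321.1339415534286 207.08271110234213 [[ 0.74795935 -0.66374171 -0.00193856]
 [-0.33505308 -0.37504124 -0.86433993]
 [ 0.57297142  0.64714065 -0.5029043 ]] [-423.93398358  160.042221   1102.16514847] ['image', 'vfov', 'cx', 'cy', 'R', 't']
top 49.91639719926029 314.577953728191 196.7728605520645 [[ 0.01021586 -0.99989386  0.01038745]
 [-0.98030068 -0.0120637  -0.19714218]
 [ 0.19724657 -0.00816885 -0.98031988]] [-81.55557587 473.94905247 896.05300881] ['image', 'vfov', 'cx', 'cy', 'R', 't']
0.1 [-3.09907636e+00 -5.02946855e-01  1.85622129e-04]
```

View pics/scene0.png

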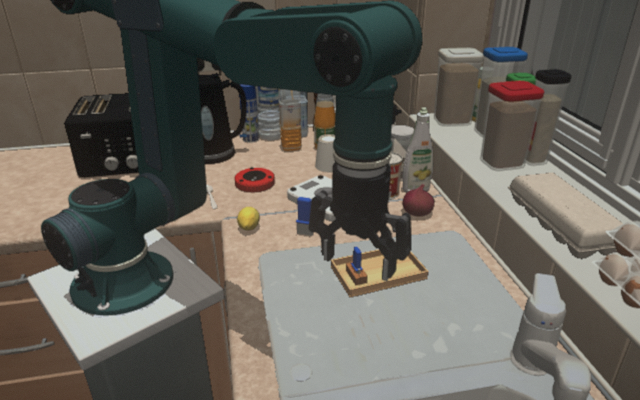

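View pics/top0.png

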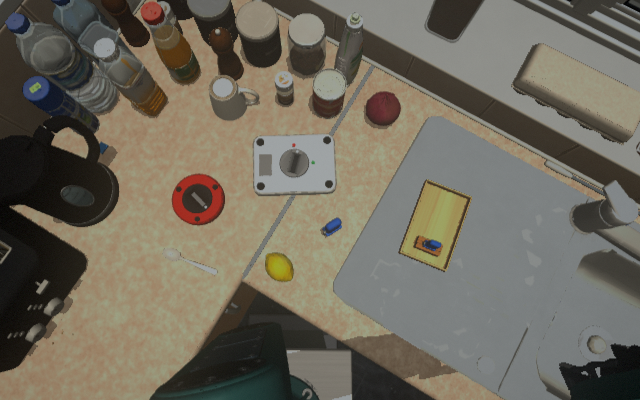

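The top view shows the white scale at (294,164), the red timer at (198,199) and the tray at (434,225). Two things could be taken for the key: the one standing in the tray stand at (431,245), and a blue object outside the tray at (331,227). Next I'll check both in a close crop.

```bash
cat > h.py <<'E'
import numpy as np,cv2,pickle
def f(d): return 200/np.tan(np.radians(d["vfov"]/2))
def back(d,u,v,z):
    R,t=np.array(d["R"]),np.array(d["t"]);r=R.T@np.array([(u-d["cx"])/f(d),(v-d["cy"])/f(d),1]);c=-R.T@t
    return c+r*(z-c[2])/r[2]
def proj(d,X):
    c=np.array(d["R"])@np.array(X,float)+d["t"];return c[:2]/c[2]*f(d)+[d["cx"],d["cy"]]
def crop(d,x0,y0,w,h,s): return cv2.resize(d["image"][y0:y0+h,x0:x0+w,::-1],None,fx=s,fy=s,interpolation=cv2.INTER_CUBIC)
E
python3 - <<'E'
from h import *
d=pickle.load(open('top0.pkl','rb'));s=pickle.load(open('scene0.pkl','rb'))
a=crop(d,245,125,100,75,4);b=crop(d,390,175,90,100,6)[:, :396];c=crop(s,290,180,140,120,5)[:300]
b=crop(d,395,175,80,100,4);c=crop(s,285,180,145,60,5)
c=crop(s,285,185,145,115,4)[:, :]
o=np.zeros((600,800,3),np.uint8)
o[:300,:400]=a;o[:400,420:740]=b
o[305:600,0:400]=cv2.resize(crop(s,290,190,145,107,1),(400,295),interpolation=cv2.INTER_CUBIC)
o[405:597,420:612]=crop(d,309,203,48,48,4)
cv2.imwrite('pics/c1.png',o)
for u,v,z in[(294,164,27),(431,245,7),(434,225,7),(331,227,0),(198,199,27)]:print(u,v,back(d,u,v,z).round(1))
E
```

```text
294 164 [554.6 -28.7  27. ]
431 245 [ 375.6 -339.4    7. ]
434 225 [ 421.  -348.2    7. ]
331 227 [ 414.7 -114.7    0. ]
198 199 [470.7 184.2  27. ]
```

View pics/c1.png

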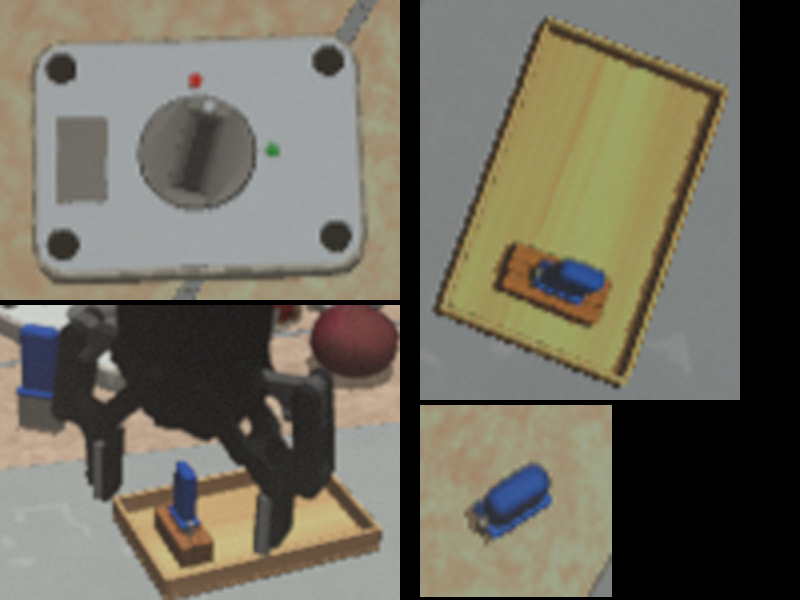

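The tray key stands in the stand block. The other blue key at (331,227) is the look-alike, standing upright on the worktop, and it is an obstacle to avoid. The cover centre is at about (294.2,163), its white dot at (297,151.5), the red dot at (294,145) and the green dot at (313,162).

```bash
cat > loc.py <<'E'
from h import *
d=pickle.load(open('top0.pkl','rb'));s=pickle.load(open('scene0.pkl','rb'))
B=lambda u,v,z:back(d,u,v,z)[:2]
C=np.array([B(*p,29) for p in[(426.25,179.5),(471.5,198),(445.5,271.25),(399.25,253)]])
if __name__=="__main__":
    print("sides",[np.linalg.norm(C[i]-C[(i+1)%4]).round(1) for i in range(4)])
tc=C.mean(0); ex=(C[0]+C[1]-C[2]-C[3]);ex/=np.linalg.norm(ex); ta=np.arctan2(ex[1],ex[0]); key=tc-52*ex
cov=B(294.25,163,27)
wd=B(297.25,151.5,27)-cov;rd=B(293.75,145,26)-cov;gd=B(313,162.25,26)-cov
a=lambda v:np.degrees(np.arctan2(v[1],v[0]))
if __name__=="__main__":
    print("tray",tc,np.degrees(ta),"key",key)
    print("cover",cov,"angles white,red,green",a(wd),a(rd),a(gd),[np.linalg.norm(v).round(1) for v in(wd,rd,gd)])
    sc=np.array([B(245+x/4,125+y/4,26) for x,y in[(33,40),(360,36),(367,270),(36,282)]])
    print("scale corners",sc.round(1),sc.mean(0))
    k=[*key,11]; print("key top px top",proj(d,[*key,83]),"scene",proj(s,[*key,83]),"base scene",proj(s,[*key,31]))
    print("scale feet c",np.mean([B(245+x/4,125+y/4,30) for x,y in[(62,69),(329,60),(336,236),(63,244)]],0))
    print("lookalike",B(331,223,84))
E
python3 loc.py
```

```text
sides [np.float64(108.5), np.float64(176.1), np.float64(106.6), np.float64(178.8)]
tray [ 418.56224717 -345.78769764] -21.96631410430624 key [ 370.33724247 -326.33650433]
cover [556.94616888 -29.2446675 ] angles white,red,green -13.023944488238826 2.6913037750105793 -86.48780679104298 [np.float64(28.1), np.float64(43.3), np.float64(42.8)]
scale corners [[ 623.    66.8]
 [ 628.1 -122.2]
 [ 489.6 -126.3]
 [ 480.4   59.6]] [555.28784786 -30.501945  ]
key top px top [434.9379437 244.3012919] scene [354.85900704 249.10666923] base scene [354.09582038 269.38011304]
scale feet c [556.49436548 -29.73715457]
lookalike [ 412.16406137 -110.72196463]
```

```bash
cat >> h.py <<'E'
from scipy.spatial.transform import Rotation
def down(psi):
    s,c=np.sin(psi),np.cos(psi)
    return Rotation.from_matrix(np.array([[-s,c,0],[c,s,0],[0,0,-1]]).T).as_rotvec()
E
python3 - <<'E'
from loc import *
from plant import ctrl
r=np.radians
for p in(-22,158):
    q=ctrl.solve_ik([*key,150],down(r(p)));print("pick",p,q[5] if q is not None else None)
for p in range(-200,200,20):
    q=ctrl.solve_ik([*cov,150],down(r(p)));print(p,None if q is None else round(q[5],2),end='; ')
psi=r(-22)
q=ctrl.solve_ik([*key,160],down(psi))
if q[5] is not None:
    ctrl.goto([*key,160],down(psi));ctrl.move_gripper(0.55,80)
    ctrl.line_to([*key,42],max_speed=100)
    print(ctrl.get_ft_force(),ctrl.get_clock(),ctrl.get_eef_pos(),ctrl.get_width())
    for n in("scene","top"):
        dd=ctrl.get_image(n);pickle.dump(dd,open(n+'1.pkl','wb'))
    cv2.imwrite('pics/p1.png',np.hstack([crop(pickle.load(open('scene1.pkl','rb')),305,200,110,110,3.6),crop(pickle.load(open('top1.pkl','rb')),380,175,110,110,3.6)]))
E
```

```text
pick -22 -0.45327072696845816
pick 158 None
-200 None; -180 None; -160 None; -140 2.29; -120 1.94; -100 1.59; -80 1.24; -60 0.89; -40 0.54; -20 0.19; 0 -0.15; 20 -0.5; 40 -0.85; 60 -1.2; 80 -1.55; 100 -1.9; 120 -2.25; 140 None; 160 None; 180 None; [-0.7560377   0.15503865 -0.23364962] 3.0 [ 370.80449983 -326.83822568   42.83561371] 0.5513611153959449
```

View pics/p1.png

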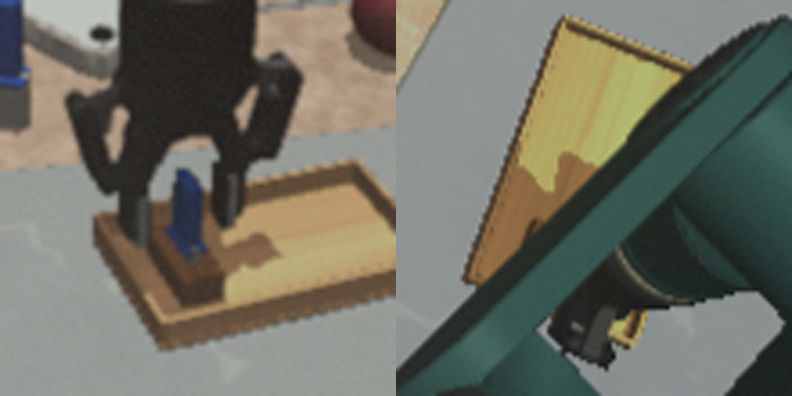

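The key handle, at about (187,205) in the scene crop, stands midway between the open fingers and clear of them. I'll grip it, lift it and carry it over the cover.

```bash
python3 - <<'E'
from loc import *
from plant import ctrl
ctrl.move_gripper(0.0,80);print(ctrl.get_width()*85,ctrl.get_finger_force(),ctrl.get_ft_force(),ctrl.get_eef_pos())
p=ctrl.get_eef_pos();ctrl.line_to([p[0],p[1],170],max_speed=120)
print(ctrl.get_width()*85,ctrl.get_clock(),ctrl.get_ft_force())
psi=np.radians(77)
ctrl.goto([*cov,130],down(psi));ctrl.line_to([*cov,80],max_speed=100)
print(ctrl.get_clock(),ctrl.get_ft_force(),ctrl.get_eef_pos())
for n in("scene","top"):
    dd=ctrl.get_image(n);pickle.dump(dd,open(n+'2.pkl','wb'))
a,b=[pickle.load(open(n+'2.pkl','rb')) for n in("scene","top")]
print(proj(a,[*cov,49]),proj(b,[*cov,49]))
cv2.imwrite('pics/p2.png',np.hstack([crop(a,270,120,100,110,4),crop(b,245,100,100,110,4)]))
E
```

```text
11.099071081878284 77.42396950721741 [ 5.65659657 -1.83187476 -2.31845324] [ 372.7654781  -327.62725567   42.96201791]
11.370893980697799 4.725 [ 0.44398095 -0.02991765 -0.34934824]
6.7 [ 0.90422972 -0.28413599 -0.13547526] [557.18464626 -29.58178028  80.26757136]
[325.60301886 185.41997423] [293.89491362 160.29454414]
```

View pics/p2.png

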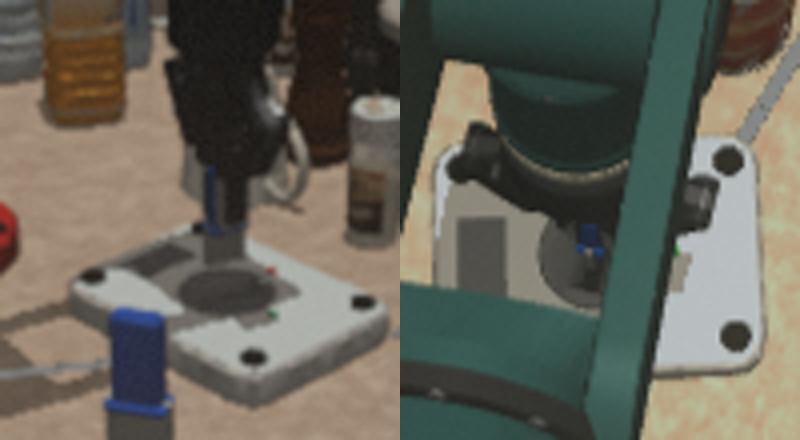

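The key is held upright. Its blade bottom is at about scene (325.5,184.5), against a predicted (325.6,185.4), so it is over the slot. Now I'll insert it in small steps while watching the force.

```bash
python3 - <<'E'
from loc import *
from plant import ctrl
for z in(64,58,53,49,46):
    ctrl.line_to([*cov,z],max_speed=60)
    F=ctrl.get_ft_force();print(z,F.round(1) if hasattr(F,'round') else F,np.round(ctrl.get_wrist_torque(),3),np.round(ctrl.get_eef_pos(),1))
    if abs(F[2])>25 : break
print(ctrl.get_clock(),ctrl.get_width()*85)
E
```

```text
64 [ 0.1 -0.1 -1.1] [-0.028  0.003 -0.024] [556.4 -29.1  63.1]
58 [-0.5  0.  -0.8] [0.029 0.003 0.016] [556.6 -29.2  57.5]
53 [ 0.5  0.1 -0.8] [ 0.009 -0.032  0.026] [556.6 -29.2  52.5]
49 [-0.2 -0.6 -1.1] [-0.006 -0.003  0.032] [556.7 -29.2  48.6]
46 [-0.2 -0.1 -0.5] [-0.045 -0.004 -0.027] [556.7 -29.2  45.7]
8.2167 10.944506406790127
```

The blade went in with no contact force. Turning now, in steps, watching the torque.

```bash
python3 - <<'E'
from loc import *
from plant import ctrl
for p in(55,30,10,0,-5,-9,-12,-15):
    ctrl.line_to([*cov,45.5],rot=down(np.radians(p)),max_speed=60)
    F,T=np.round(ctrl.get_ft_force(),1),np.round(ctrl.get_wrist_torque(),2)
    print(p,F,T,np.round(ctrl.get_eef_pos(),1),ctrl.get_clock())
    if abs(T[2])>0.5 or np.linalg.norm(F)>40: break
ctrl.dwell(.3)
for n in("scene","top"):
    dd=ctrl.get_image(n);pickle.dump(dd,open(n+'3.pkl','wb'))
a,b=[pickle.load(open(n+'3.pkl','rb')) for n in("scene","top")]
cv2.imwrite('pics/p3.png',np.hstack([crop(a,270,120,100,110,4),crop(b,245,100,100,110,4)]))
E
```

```text
55 [1.3 2.9 0.2] [ 0.58 -0.12  0.04] [557.3 -28.6  45.8] 8.75
30 [2.2 4.8 0.5] [ 0.96 -0.4   0.06] [557.7 -27.9  45.9] 9.3333
10 [ 3.   4.6 -0.8] [ 0.87 -0.72  0.06] [558.4 -28.3  46. ] 9.8333
0 [ 4.3  3.2 -1.8] [ 0.72 -0.86  0.05] [558.6 -28.8  46.2] 10.1583
-5 [ 4.   3.7 -0.6] [ 0.57 -0.82  0.  ] [558.7 -29.   46.2] 10.4083
-9 [ 4.6  3.3 -1.2] [ 0.6  -0.91  0.1 ] [558.7 -29.   46.2] 10.6583
-12 [ 4.7  4.  -1.3] [ 0.62 -1.    0.47] [558.8 -29.   46.2] 10.9083
-15 [ 3.7  2.9 -0.9] [ 0.65 -1.01  0.83] [558.9 -28.8  46.3] 11.1583
```

View pics/p3.png

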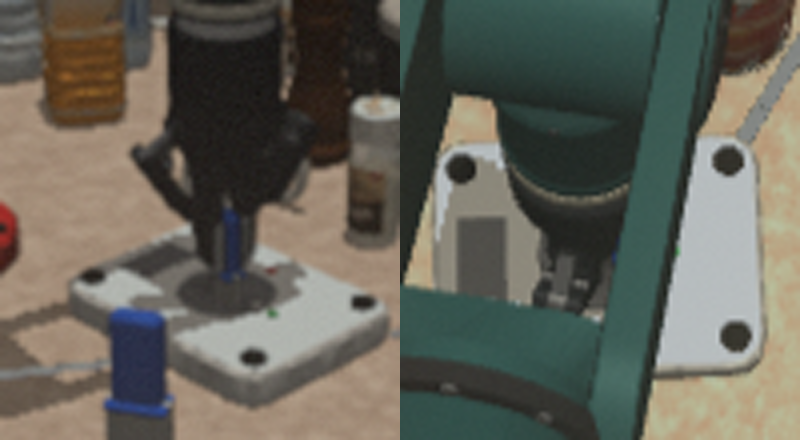

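The torque climbs firmly at the stop (0.10, 0.47, 0.83 N m), so the cover is locked. I'll take up the play, lift out, look at the cover and carry the key to the tray.

```bash
python3 - <<'E'
from loc import *
from plant import ctrl
ctrl.line_to([*cov,45.5],rot=down(np.radians(-8)),max_speed=60)
print(np.round(ctrl.get_wrist_torque(),2))
ctrl.line_to([*cov,150],max_speed=100);print(np.round(ctrl.get_ft_force(),1),ctrl.get_width()*85)
P=tc+24*ex
ctrl.goto([*P,150],down(np.radians(-22)))
print(ctrl.get_clock(),np.round(ctrl.get_eef_pos(),1))
for n in("scene","top"):
    dd=ctrl.get_image(n);pickle.dump(dd,open(n+'4.pkl','wb'))
a,b=[pickle.load(open(n+'4.pkl','rb')) for n in("scene","top")]
cv2.imwrite('pics/p4.png',np.hstack([crop(a,305,170,110,130,3.6),crop(b,245,120,100,117,4)]))
E
```

```text
[ 0.05 -1.07  0.07]
[-0.1  0.6 -0.4] 11.11387178673445
14.325 [ 441.4 -353.8  149.9]
```

View pics/p4.png

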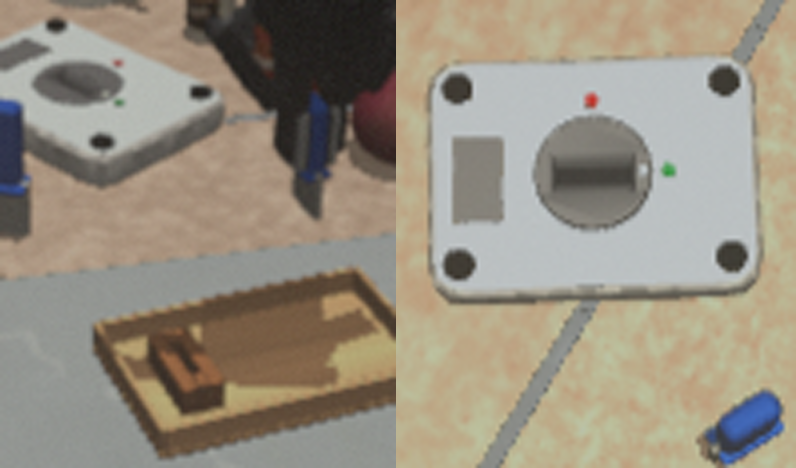

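The cover's white dot (643,170) now sits by the green dot (669,170), so it is locked. The key is still held, above the tray. I'll put it down.

```bash
python3 - <<'E'
from loc import *
from plant import ctrl
P=tc+24*ex
ctrl.line_to([*P,60],max_speed=100);
for z in(50,47,45):
    ctrl.line_to([*P,z],max_speed=40);F=ctrl.get_ft_force();print(z,np.round(F,1))
    if F[2]>8:break
ctrl.move_gripper(0.6);ctrl.dwell(.5)
ctrl.line_to([*P,170],max_speed=80)
ctrl.goto([300,-430,260],down(np.radians(-22)));ctrl.dwell(1)
print(ctrl.get_clock(),np.round(ctrl.get_ft_force(),1))
for n in("scene","top"):
    dd=ctrl.get_image(n);pickle.dump(dd,open(n+'5.pkl','wb'))
a,b=[pickle.load(open(n+'5.pkl','rb')) for n in("scene","top")]
cv2.imwrite('pics/p5.png',np.hstack([crop(a,305,190,130,110,3),crop(b,380,165,110,110,3)]))
E
```

```text
50 [-0.4 -0.5 -1.3]
47 [-0.1  0.2 -0.4]
45 [-0.4  0.8 -1.4]
20.8167 [0.6 0.3 0. ]
```

View pics/p5.png

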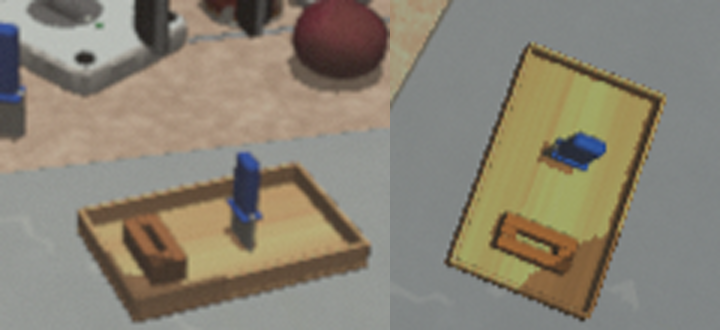

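The key is in the tray at rest, but it stands on its edge. The task asks for it in the stand or lying down, so I'll regrip it, move it towards the stand end and tip it gently flat.

```bash
python3 - <<'E'
from loc import *
from plant import ctrl
T=lambda x,z:[*(tc+x*ex),z]
r=down(np.radians(-22))
ctrl.goto(T(24,170),r);ctrl.line_to(T(24,45),max_speed=100);ctrl.move_gripper(0,40)
w=ctrl.get_width()*85;print(w)
assert 9<w<14
ctrl.line_to(T(24,50),max_speed=60);ctrl.line_to(T(3,50),max_speed=60);ctrl.line_to(T(3,45),max_speed=30)
ctrl.move_gripper(0.6);ctrl.line_to(T(3,150),max_speed=100)
ctrl.move_gripper(0);ctrl.line_to(T(-45,150),max_speed=120);ctrl.line_to(T(-45,68),max_speed=100)
print(ctrl.get_clock())
ctrl.line_to(T(10,68),max_speed=40);print(np.round(ctrl.get_ft_force(),1))
ctrl.line_to(T(10,170),max_speed=120)
ctrl.goto([300,-430,260],r);ctrl.dwell(.5)
print(ctrl.get_clock(),np.round(ctrl.get_ft_force(),1))
a,b=[ctrl.get_image(n) for n in("scene","top")]
cv2.imwrite('pics/p6.png',np.hstack([crop(a,305,190,130,110,3),crop(b,380,165,110,110,3)]))
E
```

```text
11.392171503137256
28.2833
[ 1.2  0.7 -0.2]
32.0417 [ 0.6  1.1 -0. ]
```

View pics/p6.png

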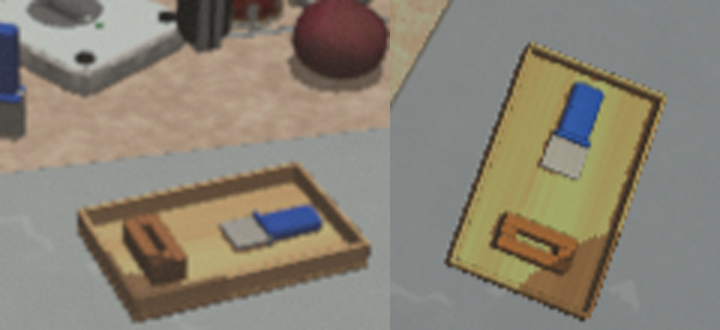

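The key now lies flat inside the tray and the gripper is clear of it.

```bash
python3 -c "
from plant import ctrl
print(ctrl.close_job())"
```

```text
the job is handed in; nothing more can be done
None
```

The white scale's cover is locked, with its white dot by the green dot, the key lies flat in the wooden tray, and I handed the job in at about 32 s; the hand-in call returned no verdict.

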